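Press a natch home in a plaster mould with one turn of a flywheel press

ROBOT

A 6-joint arm with a two-finger parallel gripper is mounted at the origin on a cart in front of the work surface, level with it; the furniture and walls round the work are solid. World frame = base frame: x ahead of the robot, y to its left, z up, the work surface at z = 0. Lengths are in m, angles in degrees, forces in N, time in s.
With the tool pointing down it reaches from about 0.35 to 0.875 m from the base axis. Payload 4.2 kg.
Tool frame: the origin (TCP) lies on the centre line of the jaws, within the pads' length; the fingertips stand 17 mm ahead of it and the grasp point (between the pads) lies 2 mm behind it; z points along the fingers, y is the direction in which the jaws open and shut (so a half turn about z gives the same grasp; the last joint's range is limited). The gripper opens to 87 mm and grips with 3 to 60 N. Pads are 19 mm wide; open, the fingers measure 117 mm over their backs; the gripper's body (75 mm by 190 mm) begins 51 mm behind the grasp point.
Start: joints at [-50.902, 22.042, 0.453, 0, -68.411, -14.817], TCP at [0.257, -0.57, 0.24] pointing down, gripper open.
Joint ranges: [-179.83, 179.83], [-69.29, 118.12], [-61.27, 80.66], [-181.25, 117.63], [-171.15, -9.14], [-177.46, 177.46]. Speed limits (degrees/s): [159.86, 159.86, 180, 180, 180, 180].

INTERFACE

Orientations are given as a 3x3 rotation matrix whose columns are the frame's x, y, z axes.
In Python, from station import * gives the robot as it stands.
- The arm moves only by the tool play_rows, never from a script. Its argument "targets" is a list that holds one entry, the list of rows, each a list of 5 numbers: the closure, from 0 (fully open) to 1 (shut), then the shift along the world's x, y, z in m, then the turn about the world's z in rad. In form: [[[gripper, x, y, z, twist], ...]]. A call has 1 to 5 rows; each row is the pose to reach, as a shift and turn from the pose commanded when the call began; what a row does not reach only later rows make up. A row lasts 1/12 s, in which the tool goes at most 41.7 mm and 7.16 degrees, less where a joint would pass 70% of its speed; a pose out of reach is approached as far as the arm can. A call with a gripper value outside its range is refused whole. The fingers move at their own pace and stop on an object; the grip force is fixed at half the most. Time passes only in rows, so rows that repeat a pose let the fingers close. It gives the time, the measured TCP pose, the force and the opening at its end, in the units of the state.
- sense(): the state, without advancing time (a new reading comes with each control period).
- capture(name): name is "scene" or "top" or "wrist"; returns the picture (384x512x3 uint8, blue, green, red); there is no depth.
- get_calibration(name): a dict with "camera_matrix" (3x3 intrinsics, pixels), "T" (4x4, takes a point from camera to world coordinates). Camera axes: x right, y up, looking along -z (the intrinsics and any distortion apply to the point x, -y, -z); pixel columns grow to the right and rows downward; lengths in m; the calibration is good to about 2 mm. A picture is of the moment at which its call begins: read the wrist's pose just before it. get_calibration takes no time and is no camera call; for the wrist camera it gives the pose at the moment of the call.
- finish_job(): hands the job in, once; it reports no verdict.
The state is a dict: "time_s": time; "joints": joint angles; "joint_velocities": joint speeds; "effort": joint torques, N m; "tcp_pos": TCP position; "ee_rot": TCP orientation; "wrist_force": force on the tool from outside, world axes, zero at the start; "moment": the same for the moment, N m; "gripper_width": opening from 0.0 (shut) to 1.0 (fully open).
Only numpy, scipy, OpenCV 4.12 (cv2) and the standard library are available. Lean on these libraries where they do the work, as an engineer would, in place of code of your own. Each camera call takes 0.05 s, during which the arm holds its last target. There are 200 camera calls.

TASK

Lay the plaster mould block upright in the bed of the flywheel press, its brass natch facing the ram and its other end up to the end stop, and let go. Then take the crank handle and turn the flywheel clockwise (seen from above) through exactly one revolution, so that the ram presses the natch flush and returns, and let go with the wheel back on its mark. Lead the crank lightly, along its own circle, so that its sprung plate is not strained in or out. Only the ram may press the natch in, and the cup, jar and test tile standing by stay where they are.

Things in the scene. Friction and masses are not known exactly. Their poses are not given: they have to be found in the camera images.
- press: grey hand press fixed to the table; base plate 160 (x) x 340 (y) x 12 mm. Origin: centre of the plate's underside, z up. At its -y end a gear housing (110 x 120 mm, up to z 62) carries a flat dark steel flywheel (170 mm diameter, z 74 to 90) on a vertical axle at (0, -80); at its +y end is the bed
- axle (a point): point on the flywheel's fixed vertical axle, 94 mm above the table; axes as the press. The wheel has some bearing friction: it needs only 1 to 4 N on the handle along the circle, and stays where it is left
- crank_plate_mid (a point): middle of the crank plate, a slotted steel plate on the wheel: 58 mm from the axle, 94 mm above the table. The plate is sprung along the radius (1 mm per 3 N); pushed in or out by over 3 mm (9 N) it is strained. The handle's pin is clamped in the slot anywhere from 44 to 72 mm from the axle: this radius R differs each time and is NOT measured; find it by touch or sight
- handle_height (a point): point over the axle, 139 mm above the table, level with the top of the crank handle's sleeve. The handle is an upright wooden sleeve, 24 mm diameter, from 94 to 139 mm above the table, free to spin on its pin, with a narrower steel cap up to 143 mm. A hand led round on a wrong radius strains the crank plate
- flywheel (a joint): turn of the flywheel, rad: 0 at the start (mark at the pointer, ram home), grows clockwise seen from above; 6.283 is exactly one revolution. No stop or click there. At angle a the handle is at (-R cos a, R sin a) from the axle in the press's x, y
- bed_seat (a point): point on the bed (12 mm above the table) where the underside centre of the block lies when it touches the end stop; axes as the press. Two side guides 63 mm apart (at x +-31.5, y -37 to +39), 12 mm high; the end stop's face is at y +35, 32 mm high, 83 mm wide. The ram itself pushes a block laid up to 7 mm short of the stop home
- ram_home (a point): centre of the ram's round face (24 mm) when home, 36 mm above the table, 20 mm short of where the seated block's face stands; axes as the press. The ram moves 20 mm along +y in the wheel's first half turn and comes back in the second
- mould_block: white plaster mould block, 56 (x) x 70 (y) x 48 (z) mm, 0.35 kg nominal, loose on the table. Origin: centre of its underside. From its -y face sticks the brass natch, a 16 mm plug at height 24 mm that reaches 12 mm out. It goes in the bed with its axes along those of the press, gripped best across its x faces (56 mm)
- natch (a joint): how far the natch is pushed in, m: 0 = sticking out 12 mm, 0.012 = flush. It slides with about 8 N of friction
- cup_buff: buff clay cup, 78 mm wide, 76 mm high, bystander; origin at its underside
- lidded_jar: stoneware jar with brown lid, 70 mm wide, 102 mm high, bystander; origin at its underside
- test_tile: small L-shaped glaze test tile, 42 x 26 x 62 mm, bystander; origin at its underside
Not all that is in view belongs to the job. Leave any orange or red look-alike of the mould_block alone.

How it is judged (in metres and radians):
On the way, in this order (a step that is already met when the one before it is completed fails the run):
1. the block lies released in the bed, natch towards the ram and still out, wheel not yet turned (y of mould_block in the frame of bed_seat between -0.009 and 0.003 m and x of mould_block in the frame of bed_seat between -0.006 and 0.006 m and z of mould_block in the frame of bed_seat below 0.003 m and angle between mould_block's own z axis and vertical below 0.06 rad and contact force between the fingers and mould_block below 0.1 N and value of joint natch below 0.002 m and value of joint flywheel below 0.3 rad), for 0.2 s.
2. half-way round, the ram has pressed the natch in (value of joint flywheel between 2.6 and 4.2 rad and value of joint natch above 0.0105 m).
At the end, for the whole second after the job is handed in: The flywheel rests within 0.15 rad of exactly one clockwise revolution, the natch is pressed in to within 1.5 mm of flush, and the block lies flat and at rest in the bed against the end stop (within 4 mm) (value of joint flywheel between 6.133 and 6.433 rad and velocity of joint flywheel between -0.05 and 0.05 rad/s and value of joint natch above 0.0105 m and y of mould_block in the frame of bed_seat between -0.004 and 0.003 m and x of mould_block in the frame of bed_seat between -0.006 and 0.006 m and z of mould_block in the frame of bed_seat below 0.003 m and angle between mould_block's own z axis and vertical below 0.06 rad and linear speed of mould_block below 0.02 m/s); the robot touches nothing.
It fails at once if the sprung crank plate is pushed in or out along the radius by more than 3 mm (horizontal distance between crank_plate_mid and axle below 0.055 m or horizontal distance between crank_plate_mid and axle above 0.061 m).
It fails at once if the wheel is turned more than 0.3 rad past one revolution (value of joint flywheel above 6.583 rad).
It fails at once if the natch is pushed in otherwise than by the turning press (value of joint natch above 0.003 m and value of joint flywheel below 0.6 rad).
It fails at once if a bystander is shifted by more than 20 mm (distance of any of cup_buff, lidded_jar, test_tile from where it was at the start of the episode above 0.02 m).
It also fails if it takes over 72 s, if anything falls off the work surface, if the arm or the gripper's body presses on something with over 40 N, if the wrist force passes 120 N, or if a joint passes its speed limit or range.

## Working session

There is one attempt and no reset: what is moved stays moved. The work goes in short steps, Python scripts to look and compute and a tool call to move; the robot and the scene stay as the last step left them, time stands still between calls to the robot, and variables do not carry over. Pictures are saved under pics/ and viewed, on a budget of 10 in all, crops included, one or two more only if the job needs it, and the job is handed in when it is done.

Besides the shell and the picture viewer there is one more tool, called after "Emit:" as name([rows], argument=value, ...), one row to a line, values as JSON. play_rows: Moves the arm, as the interface text tells. Its arguments: {"type":"object","properties":{"targets":{"type":"array","items":{"type":"array","items":{"type":"array","items":{"type":"number"}}}}},"required":["targets"]}

```bash
mkdir -p pics; cat > h.py <<'E'
from station import *
import numpy as np, cv2
def px(name,pts):
    c=get_calibration(name);K=np.array(c["camera_matrix"]);T=np.array(c["T"])
    p=(np.c_[pts,np.ones(len(pts))]@np.linalg.inv(T).T)[:,:3]*[1,-1,-1]
    q=p@K.T; return q[:,:2]/q[:,2:]
def ray(name,uv,z,c=None):
    c=c or get_calibration(name);K=np.array(c["camera_matrix"]);T=np.array(c["T"])
    d=np.linalg.inv(K)@np.array([uv[0],uv[1],1.]);d=T[:3,:3]@(d*[1,-1,-1]);o=T[:3,3]
    return o+d*(z-o[2])/d[2]
E
python3 - <<'E'
from h import *
s=sense();print(s)
for n in("scene","top"):
    im=capture(n);cv2.imwrite(f"pics/{n}0.png",im)
    c=get_calibration(n);print(n,c)
a=cv2.imread("pics/top0.png");cv2.imwrite("pics/t0.png",cv2.resize(a,(800,600),interpolation=cv2.INTER_CUBIC))
E
```

```text
{'time_s': 0.0, 'joints': array([-5.09025819e+01,  2.20910563e+01,  3.80073384e-01, -2.89748142e-02,
       -6.84123802e+01, -1.48171578e+01]), 'joint_velocities': array([ 0.13230053, -0.01264881, -0.04708905, -0.00979047,  0.03626058,
        0.06726839]), 'effort': array([ 4.30660875e-04, -3.90665388e+01,  1.87404263e+01,  4.21981260e+00,
        1.08839056e-02, -2.16394192e-04]), 'tcp_pos': array([ 0.25678941, -0.56918557,  0.23845851]), 'ee_rot': array([[-9.11621652e-01, -4.11029170e-01, -9.92862153e-04],
       [-4.11030358e-01,  9.11619534e-01,  1.96747325e-03],
       [ 9.64236344e-05,  2.20168770e-03, -9.99997572e-01]]), 'wrist_force': array([ 0.31448654, -0.95598399, -0.43864169]), 'moment': array([-0.03113622,  0.02066781,  0.04582692]), 'gripper_width': 0.9980045507875134}
scene {'camera_matrix': array([[462.71163179,   0.        , 257.59492415],
       [  0.        , 462.71163179, 199.10656739],
       [  0.        ,   0.        ,   1.        ]]), 'T': array([[ 0.79048359,  0.27395942, -0.54779735, -0.09393169],
       [-0.61246691,  0.34704085, -0.71024428, -0.9395058 ],
       [-0.00447005,  0.89694419,  0.44212118,  0.67371451],
       [ 0.        ,  0.        ,  0.        ,  1.        ]])}
top {'camera_matrix': array([[481.6576188 ,   0.        , 264.17255938],
       [  0.        , 481.6576188 , 187.91648791],
       [  0.        ,   0.        ,   1.        ]]), 'T': array([[-1.58998005e-03,  9.91042069e-01, -1.33540594e-01,
         3.70448820e-01],
       [-9.99966094e-01, -4.96710195e-04,  8.21971366e-03,
        -2.32836236e-02],
       [ 8.07975105e-03,  1.33549135e-01,  9.91009256e-01,
         1.69339175e+00],
       [ 0.00000000e+00,  0.00000000e+00,  0.00000000e+00,
         1.00000000e+00]])}
```

View pics/t0.png

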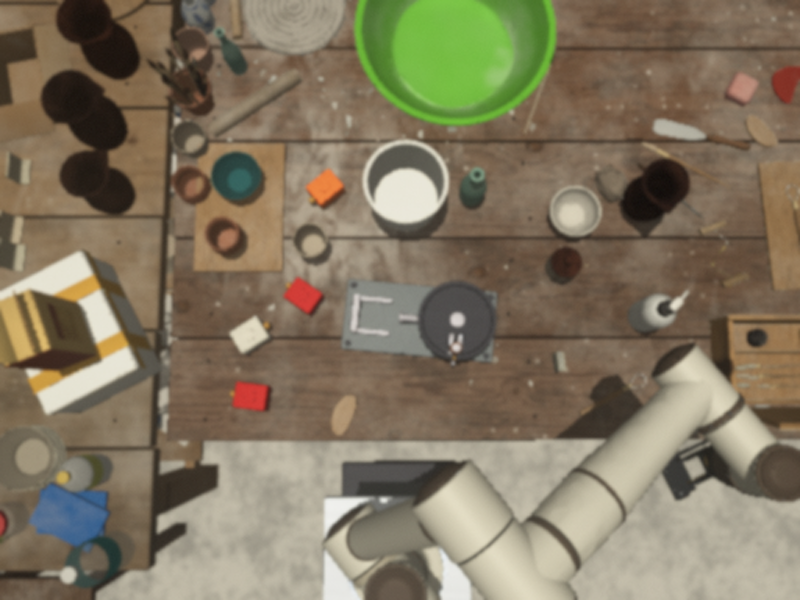

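View pics/scene0.png

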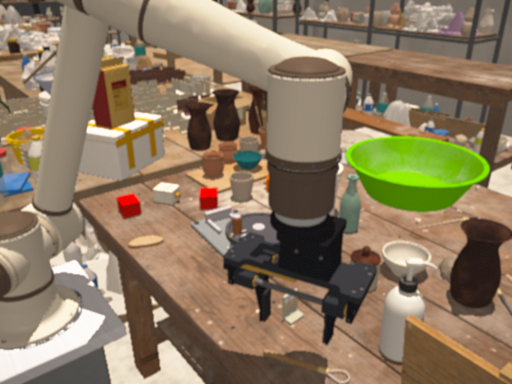

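The top view shows the white block at (160,214) in native pixels. The look-alikes are orange (208,120), red (194,190) and red (161,254). The press's wheel is at (292,205), with the bed on its left and the crank towards the robot. I'll check block and press in one close crop.

```bash
python3 - <<'E'
from h import *
a=cv2.imread("pics/top0.png")
A=cv2.resize(a[192:237,140:185],(400,400),interpolation=cv2.INTER_CUBIC)
B=cv2.resize(a[170:240,210:330],(800,467),interpolation=cv2.INTER_CUBIC)
o=np.zeros((600,800,3),np.uint8)
o[:200,:200]=A[::2,::2]; 
A=cv2.resize(a[200:232,140:184],(275,200),interpolation=cv2.INTER_CUBIC)
o=np.zeros((600,800,3),np.uint8);o[:130,:178]=cv2.resize(A,(178,130));o[133:600]=B
A=cv2.resize(a[203:229,143:178],(175,130),interpolation=cv2.INTER_CUBIC);o[:130]=0;o[:130,:175]=A
cv2.imwrite("pics/c1.png",o)
E
```

```text
(no output)
```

View pics/c1.png

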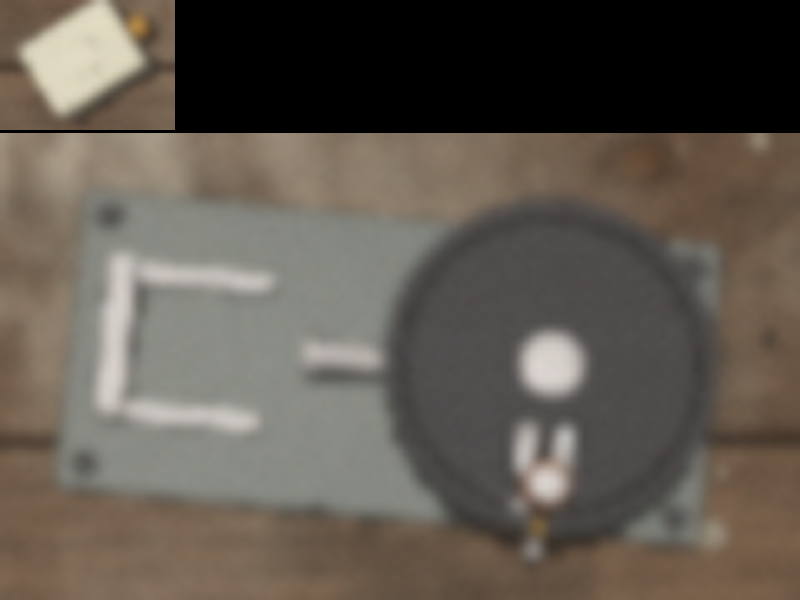

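```bash
cat >> h.py <<'E'
from scipy.optimize import least_squares
def fit(name,loc,uv,x0,free=0):
    loc=np.array(loc,float)
    def w(p):
        c,s=np.cos(p[2]),np.sin(p[2]);return np.c_[loc[:,0]*c-loc[:,1]*s+p[0],loc[:,0]*s+loc[:,1]*c+p[1],loc[:,2]]
    r=least_squares(lambda p:(px(name,w(p))-uv).ravel(),x0,loss="soft_l1")
    return r.x,(px(name,w(r.x))-uv).round(2)
E
python3 - <<'E'
from h import *
B=np.array([(90,190),(58,487),(720,240),(705,545),(551,363),(303,355),(131,255),(121,413)],float)-[0,133]
B=(B+.5)/6.667-.5+[210,170]
loc=[(.08,.17,.012),(-.08,.17,.012),(.08,-.17,.012),(-.08,-.17,.012),(0,-.08,.096),(0,.045-.0,.048),]
# axle y=-80; ram face & stop unknown in press y, leave ram out
p,r=fit("top",loc[:5],B[:5],[.5,0,0]);print("press",p,np.degrees(p[2]));print(r)
c,s=np.cos(p[2]),np.sin(p[2]);R=np.array([[c,-s],[s,c]])
ax=p[:2]+R@[0,-.08];print("axle",ax)
for uv,z in((B[5],.048),(B[6],.044),(B[7],.044)):
    print("local",R.T@(ray("top",uv,z)[:2]-p[:2]))
h=(np.array([547,482-133])+.5)/6.667-.5+[210,170]
print("handle local to axle",R.T@(ray("top",h,.143)[:2]-ax))
g=(np.array([[263,272],[252,428]])-[0,133]+.5)/6.667-.5+[210,170]
for u in g: print("guide",R.T@(ray("top",u,.024)[:2]-p[:2]))
A=(np.array([(18,50),(100,-2),(148,65),(62,117),(139,26)],float)+.5)/5-.5+[143,203]
print([ray("top",u,.048).round(4) for u in A[:4]])
# corners local: (98,-2)&(148,65) natch side (-y)
# natch dir world: right(-y), up(+x)
loc=[(-.028,.035,.048),(.028,.035,.048),(.028,-.035,.048),(-.028,-.035,.048),(0,-.042,.03)]
uv=[A[3],A[0],A[1],A[2],A[4]]
for perm in ([0,1,2,3,4],[3,0,1,2,4],[1,2,3,0,4],[2,3,0,1,4]):
    L=[A[i] for i in ([3,0,1,2])]
    q,r=fit("top",loc,[L[perm[0]],L[perm[1]],L[perm[2]],L[perm[3]],A[4]],[.45,.25,0.5]);print("block",q,np.degrees(q[2]),abs(r).max())
E
```

```text
press [ 0.53883575 -0.05203577 -0.08502077] -4.871331435551194
[[-0.78 -0.28]
 [-0.34  0.37]
 [ 0.74  0.27]
 [-0.15 -0.14]
 [ 0.54 -0.22]]
axle [ 0.53204228 -0.1317468 ]
local [-0.00241216  0.04655559]
local [0.04235572 0.13987122]
local [-0.03976427  0.13736742]
handle local to axle [-0.06357348  0.00203075]
guide [0.04181876 0.07166447]
guide [-0.04024988  0.07020228]
[array([0.5073, 0.3663, 0.048 ]), array([0.5429, 0.3113, 0.048 ]), array([0.4969, 0.2773, 0.048 ]), array([0.4615, 0.335 , 0.048 ])]
block [0.50217407 0.32238106 0.58403541] 33.4627643513391 0.8
block [0.49872753 0.31964188 2.12857206] 121.95819565026879 15.67
block [ 0.50376254  0.32033916 -0.82293537] -47.15072328326458 15.15
block [0.4945512  0.31386942 0.98103567] 56.2092033235152 27.9
```

The crop shows a white plaster block with its brass natch pointing to the upper right, so this is the one. It is at about (0.502, 0.322) with yaw 33.5°. The press is at (0.539, -0.052) with yaw -4.9°, and R is roughly 64 mm. Next I fly over the block.

Emit:
play_rows([
  [[0,0.01,0.037,0.004,0.115],[0,0.02,0.074,0.008,0.23],[0,0.03,0.111,0.012,0.345],[0,0.04,0.148,0.016,0.46],[0,0.05,0.185,0.02,0.577]],
])

```text
time_s: 0.52
tcp_pos: [0.3068, -0.3829, 0.2591]
ee_rot: [[-0.535, -0.845, -0.001], [-0.845, 0.535, 0.001], [-0.0, 0.001, -1.0]]
wrist_force: [-0.2, -0.3, 0.6]
gripper_width: 1.001
```

Emit:
play_rows([
  [[0,0.01,0.037,0.0,0.115],[0,0.02,0.074,0.0,0.23],[0,0.03,0.111,0.0,0.345],[0,0.04,0.148,0,0.46],[0,0.05,0.185,0,0.577]],
])

```text
time_s: 0.93
tcp_pos: [0.3567, -0.1979, 0.2594]
ee_rot: [[0.012, -1.0, -0.0], [-1.0, -0.012, 0.0], [-0.0, 0.0, -1.0]]
wrist_force: [1.0, 0.0, -0.2]
gripper_width: 1.001
```

Emit:
play_rows([
  [[0,0.01,0.037,0.0,0.115],[0,0.02,0.074,0.0,0.23],[0,0.03,0.111,0.0,0.345],[0,0.04,0.148,0,0.46],[0,0.05,0.185,0,0.577]],
])

```text
time_s: 1.35
tcp_pos: [0.4067, -0.0128, 0.2596]
ee_rot: [[0.556, -0.831, 0.0], [-0.831, -0.556, 0.0], [-0.0, -0.0, -1.0]]
wrist_force: [1.3, -0.4, 0.0]
gripper_width: 1.001
```

Emit:
play_rows([
  [[0,0.01,0.034,0.0,0],[0,0.02,0.068,0.0,0],[0,0.028,0.1,0.0,0],[0,0.036,0.135,0,0],[0,0.045,0.167,0,0]],
])

```text
time_s: 1.77
tcp_pos: [0.4517, 0.1542, 0.2593]
ee_rot: [[0.552, -0.834, -0.001], [-0.834, -0.552, -0.0], [-0.0, 0.001, -1.0]]
wrist_force: [0.6, -0.1, -1.0]
gripper_width: 0.995
```

Emit:
play_rows([
  [[0,0.01,0.034,0.0,0],[0,0.02,0.068,0.0,0],[0,0.028,0.1,0.0,0],[0,0.036,0.135,0,0],[0,0.045,0.167,0,0]],
])

```text
time_s: 2.18
tcp_pos: [0.4968, 0.3211, 0.259]
ee_rot: [[0.552, -0.834, -0.001], [-0.834, -0.552, -0.001], [0.0, 0.001, -1.0]]
wrist_force: [0.8, -0.4, 0.2]
gripper_width: 0.994
```

```bash
python3 - <<'E'
from h import *
import pickle
c=get_calibration("wrist");s=sense();im=capture("wrist");pickle.dump(c,open("c1.p","wb"))
print(s["tcp_pos"],np.array(c["T"]).round(4),c["camera_matrix"])
im2=capture("top")
cv2.imwrite("pics/w1.png",im);cv2.imwrite("pics/w1b.png",cv2.resize(im,(800,600),interpolation=cv2.INTER_CUBIC));cv2.imwrite("pics/top1.png",im2)
E
```

```text
[0.49683274 0.32109884 0.25898793] [[-0.8336  0.5265  0.1671  0.5428]
 [-0.5524 -0.7951 -0.2503  0.2509]
 [ 0.0011 -0.301   0.9536  0.4033]
 [ 0.      0.      0.      1.    ]] [[291.61901285   0.         258.33282424]
 [  0.         291.61901285 191.99985402]
 [  0.           0.           1.        ]]
```

View pics/w1b.png

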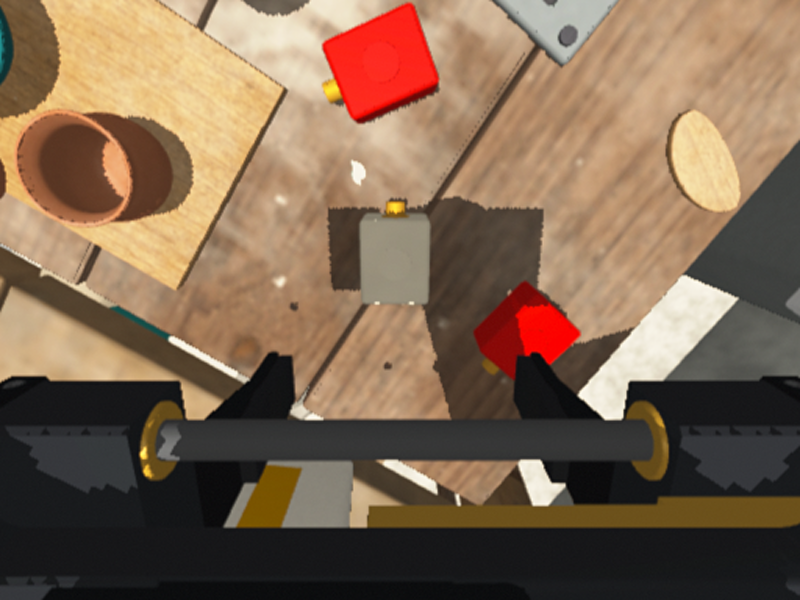

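```bash
python3 - <<'E'
from h import *
import pickle
c=pickle.load(open("c1.p","rb"))
f=lambda U:(np.array(U)+.5)/1.5625-.5
P=[ray("wrist",f(u),.048,c)[:2] for u in ((361,217),(429,216),(360,302),(429,303))]
for p in P: print(p)
print("w",np.linalg.norm(P[0]-P[1]),np.linalg.norm(P[2]-P[3]),"l",np.linalg.norm(P[0]-P[2]),np.linalg.norm(P[1]-P[3]))
print("ctr",np.mean(P,0));d=(P[2]+P[3]-P[0]-P[1]);print("y axis angle-90",np.degrees(np.arctan2(d[1],d[0]))-90)
e=(P[0]+P[2]-P[1]-P[3]);print("xaxis",np.degrees(np.arctan2(e[1],e[0])))
s=sense();print(np.degrees(np.arctan2(s["ee_rot"][1,1],s["ee_rot"][0,1]))%180,s["tcp_pos"])
E
```

```text
[0.54546735 0.30618528]
[0.50207715 0.27652359]
[0.50967741 0.36522022]
[0.46209451 0.33474593]
w 0.05255973100665868 0.05650499916109087 l 0.06903653713827561 0.07062897714099044
ctr [0.50482911 0.32066876]
y axis angle-90 32.870862421808226
xaxis 33.46591128112872
33.64932035545553 [0.49760427 0.32319321 0.25766671]
```

The wrist view confirms the white block between the jaws: corners about (361,217), (429,303), natch at (396,208). Centre is about (0.504, 0.321) and the sizes agree. Now I lower and grip it.

Emit:
play_rows([
  [[0,0.007,0.001,-0.035,0],[0,0.007,0.001,-0.07,0],[0,0.007,0.001,-0.105,0],[0,0.007,0.001,-0.14,0],[0,0.007,0.001,-0.17,0]],
])

```text
time_s: 2.7
tcp_pos: [0.503, 0.3189, 0.0871]
ee_rot: [[0.551, -0.835, -0.002], [-0.835, -0.551, -0.002], [0.0, 0.003, -1.0]]
wrist_force: [-0.2, 0.0, 0.1]
gripper_width: 1.001
```

Emit:
play_rows([
  [[0,0,0,-0.02,0],[0,0,0,-0.04,0],[0,0,0,-0.056,0],[0,0,0,-0.056,0],[0.3,0,0,-0.056,0]],
])

```text
time_s: 3.12
tcp_pos: [0.5036, 0.3194, 0.0329]
ee_rot: [[0.551, -0.834, -0.002], [-0.834, -0.551, -0.002], [0.001, 0.003, -1.0]]
wrist_force: [0.5, 0.9, -0.1]
gripper_width: 0.974
```

Emit:
play_rows([
  [[0.6,0,0,0,0],[0.6,0,0,0,0],[0.6,0,0,0,0],[0.6,0,0,0,0],[0.6,0,0,0,0]],
])

```text
time_s: 3.53
tcp_pos: [0.5047, 0.321, 0.0345]
ee_rot: [[0.552, -0.834, 0.002], [-0.834, -0.552, 0.002], [-0.0, -0.003, -1.0]]
wrist_force: [0.2, 0.2, 3.3]
gripper_width: 0.642
```

Gripped: the opening is 55.9 mm. I lift, turn, and stop short of the bed so the wrist camera can look at it.

Emit:
play_rows([
  [[0.6,0,0,0.02,0],[0.6,0,0,0.055,0],[0.6,0,0,0.09,0],[0.6,0,0,0.125,0],[0.6,0,0,0.16,0]],
])

```text
time_s: 3.95
tcp_pos: [0.503, 0.3196, 0.1942]
ee_rot: [[0.551, -0.835, -0.002], [-0.835, -0.551, -0.001], [-0.0, 0.003, -1.0]]
wrist_force: [1.4, 0.0, -4.5]
gripper_width: 0.644
```

Emit:
play_rows([
  [[0.6,0.01,-0.02,0.01,-0.1],[0.6,0.02,-0.045,0.02,-0.2],[0.6,0.03,-0.075,0.02,-0.3],[0.6,0.04,-0.105,0.02,-0.4],[0.6,0.045,-0.135,0.02,-0.5]],
])

```text
time_s: 4.37
tcp_pos: [0.5488, 0.1839, 0.2128]
ee_rot: [[0.079, -0.997, -0.002], [-0.997, -0.079, -0.0], [-0.0, 0.002, -1.0]]
wrist_force: [-0.2, 1.2, -3.8]
gripper_width: 0.64
```

Emit:
play_rows([
  [[0.6,0,-0.02,0,-0.1],[0.6,0,-0.04,0,-0.17],[0.6,0,-0.055,0,-0.17],[0.6,0,-0.055,0,-0.17],[0.6,0,-0.055,0,-0.17]],
])

```text
time_s: 4.78
tcp_pos: [0.5486, 0.1297, 0.2131]
ee_rot: [[-0.086, -0.996, -0.001], [-0.996, 0.086, 0.0], [-0.0, 0.001, -1.0]]
wrist_force: [-0.6, -0.3, -3.8]
gripper_width: 0.641
```

```bash
python3 - <<'E'
from h import *
import pickle
c=get_calibration("wrist");print(np.array(c["T"])[:3,3]);im=capture("wrist");pickle.dump(c,open("c2.p","wb"))
s=sense();print(s["tcp_pos"],s["wrist_force"],np.degrees(np.arctan2(s["ee_rot"][1,1],s["ee_rot"][0,1]))%180)
cv2.imwrite("pics/w2.png",im);cv2.imwrite("pics/w2b.png",cv2.resize(im,(800,600),interpolation=cv2.INTER_CUBIC))
E
```

```text
[0.54183306 0.04592424 0.35743523]
[0.54881867 0.13036371 0.21319856] [-0.16264183 -0.69707893 -4.12244355] 175.12586147646635
```

View pics/w2b.png

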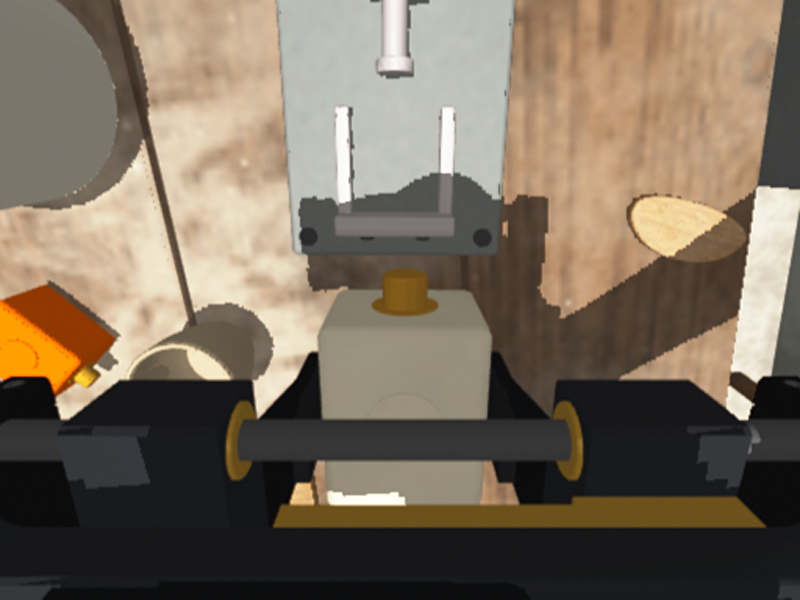

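```bash
python3 - <<'E'
from h import *
import pickle
c=pickle.load(open("c2.p","rb"))
f=lambda U:(np.array(U)+.5)/1.5625-.5
g=lambda u,z:ray("wrist",f(u),z,c)
th=np.radians(-4.87);R=np.array([[np.cos(th),-np.sin(th)],[np.sin(th),np.cos(th)]]);p=np.array([.5388,-.0520])
for n,u,z in [("plateL",(295,253),.012),("plateR",(498,254),.012),("gLin",(351,108),.024),("gRin",(440,108),.024),("gLout",(335,108),.024),("gRout",(455,108),.024),("gLin2",(351,205),.024),("gRin2",(442,205),.024),("stopL frontbot",(337,213),.044),("stopR",(454,213),.044),("stopLback",(337,236),.044),("stopRback",(454,235),.044),("ramface",(395,76),.036),("ramfaceL",(376,68),.036),("ramfaceR",(414,67),.036),("edgeL",(278,0),.012),("edgeR",(514,0),.012)]:
    w=g(u,z)[:2];print(n,w.round(4),(R.T@(w-p)).round(4))
tz=.213-.033
for n,u,z in [("blk topL",(319,332),tz+.048),("topR",(491,332),tz+.048),("botL",(334,292),tz),("botR",(477,292),tz),("natchroot",(405,304),tz+.024)]:
    w=g(u,z)[:2];print(n,w.round(4),"rel tcp",(R.T@(w-[.5488,.1300])).round(4))
E
```

```text
plateL [0.6307 0.1093] [0.0778 0.1685]
plateR [0.475  0.1234] [-0.0784  0.1694]
gLin [0.5742 0.0116] [0.0299 0.0664]
gRin [0.5142 0.0167] [-0.0304  0.0664]
gLout [0.585  0.0107] [0.0407 0.0664]
gRout [0.5041 0.0176] [-0.0405  0.0664]
gLin2 [0.582  0.0758] [0.0322 0.131 ]
gRin2 [0.5167 0.0814] [-0.0333  0.131 ]
stopL frontbot [0.5897 0.0785] [0.0396 0.1344]
stopR [0.5104 0.0853] [-0.04    0.1344]
stopLback [0.5917 0.0941] [0.0403 0.1501]
stopRback [0.5112 0.1003] [-0.0405  0.1494]
ramface [ 0.5427 -0.0036] [-0.0002  0.0486]
ramfaceL [ 0.5544 -0.0092] [0.0119 0.044 ]
ramfaceR [ 0.5302 -0.0077] [-0.0123  0.0434]
edgeL [ 0.6154 -0.059 ] [ 0.0769 -0.0005]
edgeR [ 0.4606 -0.0459] [-0.0784 -0.0005]
blk topL [0.5717 0.0945] rel tcp [ 0.0258 -0.0335]
topR [0.5195 0.099 ] rel tcp [-0.0266 -0.0334]
botL [0.5742 0.0957] rel tcp [ 0.0282 -0.032 ]
botR [0.5164 0.1007] rel tcp [-0.0298 -0.0319]
natchroot [0.5454 0.0955] rel tcp [-0.0005 -0.0346]
```

The wrist view shows the bed clearly: guides at columns 351 and 440, stop edge at row 213, ram face at (395,76). The natch faces the ram. The bed's centre line agrees within 1 mm between cameras. bed_seat is at press y of about 0.101, so I aim for 0.097 and stop just above the stop for a check.

Emit:
play_rows([
  [[0.6,0,-0.02,0,0],[0.6,-0.001,-0.05,0,0],[0.6,-0.002,-0.075,0,0],[0.6,-0.002,-0.085,0,0],[0.6,-0.002,-0.085,-0.02,0]],
])

```text
time_s: 5.25
tcp_pos: [0.5498, 0.0449, 0.1973]
ee_rot: [[-0.085, -0.996, 0.009], [-0.996, 0.085, 0.002], [-0.002, -0.009, -1.0]]
wrist_force: [1.0, 0.6, -3.0]
gripper_width: 0.637
```

Emit:
play_rows([
  [[0.6,0,0,-0.035,0],[0.6,0,0,-0.07,0],[0.6,0,0,-0.1,0],[0.6,0,0,-0.108,0],[0.6,0,0,-0.108,0]],
])

```text
time_s: 5.67
tcp_pos: [0.5456, 0.0456, 0.0831]
ee_rot: [[-0.084, -0.996, -0.006], [-0.996, 0.084, -0.002], [0.003, 0.006, -1.0]]
wrist_force: [-0.5, -0.7, -2.8]
gripper_width: 0.643
```

```bash
python3 - <<'E'
from h import *
import pickle
c=get_calibration("wrist");im=capture("wrist");pickle.dump(c,open("c3.p","wb"));sc=capture("scene");cv2.imwrite("pics/s3.png",sc)
for i in range(1):
    s=sense();print(s["tcp_pos"],s["wrist_force"],np.degrees(np.arctan2(s["ee_rot"][1,1],s["ee_rot"][0,1]))%180)
cv2.imwrite("pics/w3.png",im);cv2.imwrite("pics/w3b.png",cv2.resize(im,(800,600),interpolation=cv2.INTER_CUBIC))
E
```

```text
[0.54863418 0.04627976 0.08687775] [ 0.50777406  0.21445816 -2.7117754 ] 175.18755691927112
```

View pics/w3b.png

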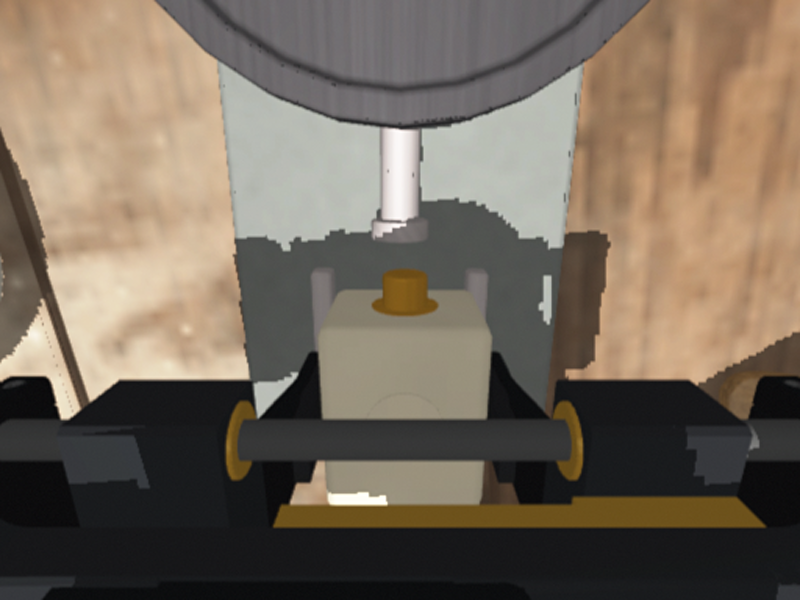

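```bash
python3 - <<'E'
from h import *
import pickle
c=pickle.load(open("c3.p","rb"))
f=lambda U:(np.array(U)+.5)/1.5625-.5
th=np.radians(-4.87);R=np.array([[np.cos(th),-np.sin(th)],[np.sin(th),np.cos(th)]]);p=np.array([.5388,-.0520])
for n,u,z in [("gLin",(332,270),.024),("gRin",(467,270),.024),("gLout",(313,270),.024),("gRout",(487,270),.024),("ramL",(372,236),.036),("ramR",(428,236),.036),("botL",(334,292),.053),("botR",(477,292),.053),("natchL",(382,275),.077),("natchR",(428,275),.077)]:
    w=ray("wrist",f(u),z,c)[:2];print(n,w.round(4),(R.T@(w-p)).round(4))
s=sense();print(s["tcp_pos"],s["joint_velocities"].round(2))
E
```

```text
gLin [0.5753 0.0084] [0.0312 0.0632]
gRin [0.5136 0.0136] [-0.0307  0.0633]
gLout [0.5839 0.0076] [0.0399 0.0632]
gRout [0.5044 0.0144] [-0.0399  0.0633]
ramL [ 0.5545 -0.0075] [0.0118 0.0456]
ramR [ 0.5309 -0.0055] [-0.0118  0.0456]
botL [0.5706 0.0108] [0.0263 0.0652]
botR [0.5137 0.0157] [-0.0308  0.0653]
natchL [ 5.493e-01 -5.000e-04] [0.0061 0.0522]
natchR [0.5337 0.0008] [-0.0096  0.0522]
[0.54863418 0.04627976 0.08687775] [-0.18 -1.69  1.16  0.15  0.31 -0.06]
```

Emit:
play_rows([
  [[0.6,0.001,0,0,0],[0.6,0.001,0,0,0],[0.6,0.001,0,0,0],[0.6,0.001,0,0,0]],
])

```text
time_s: 6.1
tcp_pos: [0.5486, 0.0455, 0.0867]
ee_rot: [[-0.086, -0.996, 0.002], [-0.996, 0.086, 0.001], [-0.001, -0.002, -1.0]]
wrist_force: [-0.2, -0.1, -2.8]
gripper_width: 0.642
```

Emit:
play_rows([
  [[0.6,0,-0.0035,0,0],[0.6,0,-0.0035,-0.008,0],[0.6,0,-0.0035,-0.016,0],[0.6,0,-0.0035,-0.024,0],[0.6,0,-0.0035,-0.03,0]],
])

```text
time_s: 6.52
tcp_pos: [0.5473, 0.0415, 0.0539]
ee_rot: [[-0.086, -0.996, -0.002], [-0.996, 0.086, -0.001], [0.001, 0.002, -1.0]]
wrist_force: [1.0, 0.5, -3.4]
gripper_width: 0.643
```

Emit:
play_rows([
  [[0.6,0,0,-0.003,0],[0.6,0,0,-0.006,0],[0.6,0,0,-0.009,0],[0.6,0,0,-0.0095,0],[0.6,0,0,-0.0095,0]],
])

```text
time_s: 6.93
tcp_pos: [0.5482, 0.0419, 0.0465]
ee_rot: [[-0.086, -0.996, 0.0], [-0.996, 0.086, -0.0], [0.0, -0.0, -1.0]]
wrist_force: [-0.5, -1.1, -0.4]
gripper_width: 0.64
```

The load has come off the wrist, so the block is resting in the bed. I release and rise.

Emit:
play_rows([
  [[0.3,0,0,0,0],[0.1,0,0,0,0],[0,0,0,0,0],[0,0,0,0,0],[0,0,0,0,0]],
])

```text
time_s: 7.35
tcp_pos: [0.5483, 0.0419, 0.0463]
ee_rot: [[-0.086, -0.996, 0.001], [-0.996, 0.086, 0.0], [-0.0, -0.001, -1.0]]
wrist_force: [0.8, -0.1, 0.2]
gripper_width: 0.918
```

Emit:
play_rows([
  [[0,0,0,0.02,0],[0,0,0,0.05,0],[0,0,0,0.085,0],[0,0,0,0.12,0],[0,0,0,0.155,0]],
])

```text
time_s: 7.77
tcp_pos: [0.5477, 0.0417, 0.2027]
ee_rot: [[-0.086, -0.996, -0.0], [-0.996, 0.086, -0.0], [0.0, 0.0, -1.0]]
wrist_force: [1.5, 0.5, 0.7]
gripper_width: 1.002
```

Emit:
play_rows([
  [[0,0,-0.01,0.02,0],[0,0,-0.02,0.03,0],[0,0,-0.02,0.03,0],[0,0,-0.02,0.03,0],[0,0,-0.02,0.03,0]],
])

```text
time_s: 8.18
tcp_pos: [0.5469, 0.0215, 0.2288]
ee_rot: [[-0.087, -0.996, -0.004], [-0.996, 0.087, -0.001], [0.001, 0.004, -1.0]]
wrist_force: [-0.3, -0.4, -0.5]
gripper_width: 1.003
```

```bash
python3 - <<'E'
from h import *
import pickle
c=get_calibration("wrist");im=capture("wrist");pickle.dump(c,open("c4.p","wb"));print(np.array(c["T"])[:3,3])
s=sense();print(s["tcp_pos"],s["wrist_force"])
cv2.imwrite("pics/w4.png",im);cv2.imwrite("pics/w4b.png",cv2.resize(im,(800,600),interpolation=cv2.INTER_CUBIC))
E
```

```text
[ 0.5404815  -0.06207903  0.37322584]
[0.54698109 0.02166601 0.22873183] [ 0.48475477 -0.20585013 -0.37261857]
```

View pics/w4b.png

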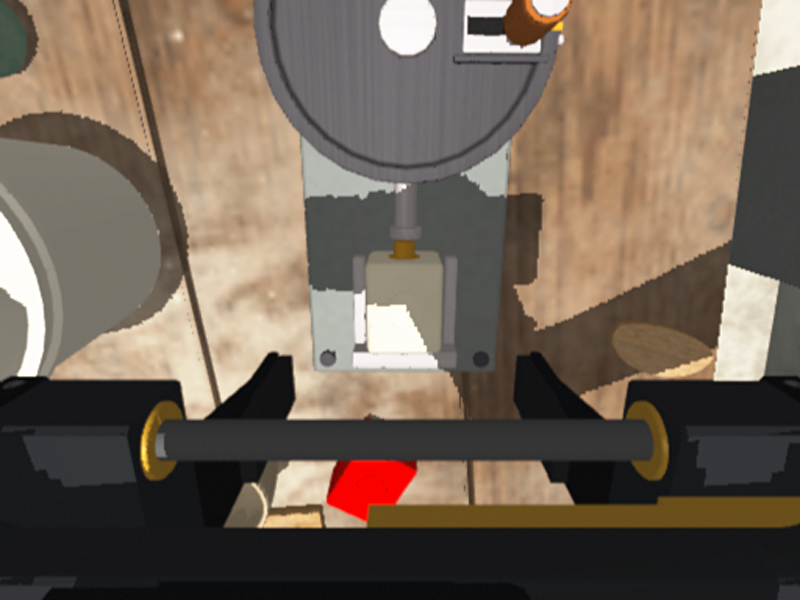

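The block is upright between the guides and close to the stop, and the natch is still out in front of the ram at (405,240). The handle is just in view at (545,5). I move over the crank to measure R.

Emit:
play_rows([
  [[0,-0.012,-0.026,0,0],[0,-0.024,-0.052,0,0],[0,-0.036,-0.078,0,0],[0,-0.048,-0.104,0,0],[0,-0.057,-0.13,0,0]],
])

```text
time_s: 8.65
tcp_pos: [0.4894, -0.1088, 0.2293]
ee_rot: [[-0.085, -0.996, -0.004], [-0.996, 0.085, 0.0], [0.0, 0.004, -1.0]]
wrist_force: [-0.3, -1.0, 0.1]
gripper_width: 1.003
```

Emit:
play_rows([
  [[0,0,0,0,0],[0,0,0,0,0],[0,0,0,0,0]],
])

```text
time_s: 8.9
tcp_pos: [0.4908, -0.108, 0.2299]
ee_rot: [[-0.086, -0.996, -0.002], [-0.996, 0.086, -0.0], [0.0, 0.002, -1.0]]
wrist_force: [0.0, -0.5, 0.9]
gripper_width: 1.0
```

```bash
python3 - <<'E'
from h import *
import pickle
c=pickle.load(open("c4.p","rb"))
f=lambda U:(np.array(U)+.5)/1.5625-.5
th=np.radians(-4.87);R=np.array([[np.cos(th),-np.sin(th)],[np.sin(th),np.cos(th)]]);p=np.array([.5388,-.0520])
for n,u,z in [("rearL",(368,353),.06),("rearR",(441,353),.06),("frL",(368,252),.06),("frR",(441,252),.06),("stopfront",(400,354),.044),("hub",(408,24),.094)]:
    w=ray("wrist",f(u),z,c)[:2];print(n,w.round(4),(R.T@(w-p)).round(4))
c=get_calibration("wrist");im=capture("wrist");pickle.dump(c,open("c5.p","wb"));print(np.array(c["T"])[:3,3])
s=sense();print(s["tcp_pos"],s["wrist_force"])
cv2.imwrite("pics/w5.png",im);cv2.imwrite("pics/w5b.png",cv2.resize(im,(800,600),interpolation=cv2.INTER_CUBIC))
E
```

```text
rearL [0.5777 0.0749] [0.028  0.1298]
rearR [0.5233 0.0797] [-0.0266  0.13  ]
frL [ 0.5693 -0.0012] [0.0261 0.0532]
frR [0.5186 0.0032] [-0.0248  0.0533]
stopfront [0.5547 0.085 ] [0.0042 0.1378]
hub [ 0.531 -0.13 ] [-0.0011 -0.0784]
[ 0.48419464 -0.19170009  0.37428494]
[ 0.49112725 -0.10763721  0.23016229] [ 0.51015488  0.55083932 -0.032747  ]
```

View pics/w5b.png

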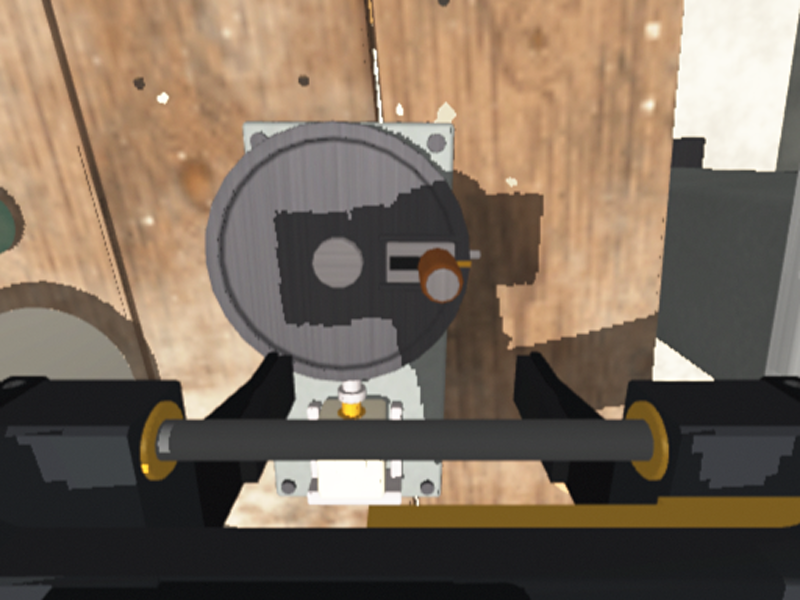

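```bash
python3 - <<'E'
from h import *
import pickle
c=pickle.load(open("c5.p","rb"))
f=lambda U:(np.array(U)+.5)/1.5625-.5
g=lambda u,z:ray("wrist",f(u),z,c)[:2]
th=np.radians(-4.87);R=np.array([[np.cos(th),-np.sin(th)],[np.sin(th),np.cos(th)]])
P=np.array([g(u,.09) for u in((206,250),(340,122),(338,380),(470,252),(243,155),(247,343),(432,157))])
r=least_squares(lambda q:np.hypot(*(P-q[:2]).T)-q[2],[.53,-.13,.085]);print("disc",r.x,r.fun.round(4))
for z in(.094,.098,.102):print("hub",z,g((338,263),z))
h=g((443,285),.143);print("handle cap",h)
hb=g((428,252),.139)
print("sleeve top L/R", g((424,285),.139),g((463,285),.139))
print("R,local",R.T@(h-r.x[:2]))
for e in((386,244),(386,283),(456,244),(456,283)): print("plate",R.T@(g(e,.094)-r.x[:2]))
E
```

```text
disc [ 0.53003806 -0.13171749  0.08426604] [-0.0004 -0.0012 -0.0005 -0.0008  0.0001  0.0009  0.0018]
hub 0.094 [ 0.53008789 -0.13170345]
hub 0.098 [ 0.52943294 -0.13255968]
hub 0.102 [ 0.52877799 -0.1334159 ]
handle cap [ 0.46850734 -0.12568124]
sleeve top L/R [ 0.47838105 -0.12541655] [ 0.45755428 -0.12361597]
R,local [-0.06182104  0.0007908 ]
plate [-0.03026129 -0.01200265]
plate [-0.02995422  0.01307744]
plate [-0.07372532 -0.01196066]
plate [-0.0745766   0.01313229]
```

The picture shows the wheel centred at (338,251), the hub at (338,263) and the handle cap at (443,285). That gives handle (0.4685, -0.1257) and R of about 62.5 mm, and the top camera agrees within 1-2 mm. I turn the jaws tangential and go down over the handle.

Emit:
play_rows([
  [[0,-0.007,-0.005,0,-0.12],[0,-0.014,-0.01,0,-0.24],[0,-0.0225,-0.017,0,-0.36],[0,-0.0225,-0.017,0,-0.48],[0,-0.0225,-0.017,0,-0.6]],
])

```text
time_s: 9.37
tcp_pos: [0.4685, -0.1245, 0.2307]
ee_rot: [[-0.637, -0.771, -0.001], [-0.771, 0.637, 0.0], [0.0, 0.001, -1.0]]
wrist_force: [-0.1, -0.3, 0.5]
gripper_width: 0.999
```

Emit:
play_rows([
  [[0,0,0,0,-0.12],[0,0,0,0,-0.24],[0,0,0,0,-0.36],[0,0,0,0,-0.48],[0,0,0,0,-0.6]],
])

```text
time_s: 9.78
tcp_pos: [0.469, -0.1241, 0.2306]
ee_rot: [[-0.961, -0.277, -0.001], [-0.277, 0.961, 0.0], [0.001, 0.0, -1.0]]
wrist_force: [-0.5, -0.3, -1.3]
gripper_width: 1.0
```

Emit:
play_rows([
  [[0,0,0,0,-0.12],[0,0,0,0,-0.24],[0,0,0,0,-0.371],[0,0,0,0,-0.371],[0,0,0,0,-0.371]],
])

```text
time_s: 10.2
tcp_pos: [0.4689, -0.1244, 0.2307]
ee_rot: [[-0.997, 0.082, -0.001], [0.082, 0.997, -0.0], [0.001, -0.0, -1.0]]
wrist_force: [0.7, -0.9, -0.5]
gripper_width: 1.002
```

```bash
python3 - <<'E'
from h import *
for i in range(3):
    s=sense();print(s["tcp_pos"],s["wrist_force"],np.degrees(np.arctan2(s["ee_rot"][1,1],s["ee_rot"][0,1])),s["joints"])
E
```

```text
[ 0.4688624  -0.12440522  0.23071766] [ 0.68490414 -0.86010253 -0.54594918] 85.30944688966842 [ 4.37318120e+00  8.76798064e+00 -1.93386647e+01 -1.15174726e-03
 -6.19240594e+01 -9.90631930e+01]
[ 0.4688624  -0.12440522  0.23071766] [ 0.68490414 -0.86010253 -0.54594918] 85.30944688966842 [ 4.37318120e+00  8.76798064e+00 -1.93386647e+01 -1.15174726e-03
 -6.19240594e+01 -9.90631930e+01]
[ 0.4688624  -0.12440522  0.23071766] [ 0.68490414 -0.86010253 -0.54594918] 85.30944688966842 [ 4.37318120e+00  8.76798064e+00 -1.93386647e+01 -1.15174726e-03
 -6.19240594e+01 -9.90631930e+01]
```

Emit:
play_rows([
  [[0,0,0,-0.03,0],[0,0,0,-0.06,0],[0,0,0,-0.085,0],[0,0,0,-0.105,0],[0,0,0,-0.1105,0]],
])

```text
time_s: 10.62
tcp_pos: [0.4665, -0.1248, 0.1173]
ee_rot: [[-0.996, 0.084, -0.007], [0.084, 0.997, 0.0], [0.007, -0.0, -1.0]]
wrist_force: [-0.1, 0.8, 0.1]
gripper_width: 1.001
```

Emit:
play_rows([
  [[0.3,0,0,0,0],[0.5,0,0,0,0],[0.6,0,0,0,0],[0.65,0,0,0,0],[0.7,0,0,0,0]],
])

```text
time_s: 11.03
tcp_pos: [0.4693, -0.1251, 0.1217]
ee_rot: [[-0.996, 0.086, 0.003], [0.086, 0.996, 0.0], [-0.003, 0.0, -1.0]]
wrist_force: [-0.4, 0.2, -0.5]
gripper_width: 0.708
```

Emit:
play_rows([
  [[0.75,0,0,0,0],[0.8,0,0,0,0],[0.8,0,0,0,0],[0.8,0,0,0,0],[0.8,0,0,0,0]],
])

```text
time_s: 11.45
tcp_pos: [0.4685, -0.1252, 0.1206]
ee_rot: [[-0.996, 0.086, 0.0], [0.086, 0.996, 0.0], [-0.0, 0.0, -1.0]]
wrist_force: [-0.4, 0.0, -0.1]
gripper_width: 0.325
```

Emit:
play_rows([
  [[0.8,0,0,0,0],[0.8,0,0,0,0]],
])

```text
time_s: 11.62
tcp_pos: [0.4686, -0.1252, 0.1206]
ee_rot: [[-0.996, 0.086, 0.0], [0.086, 0.996, -0.0], [-0.0, -0.0, -1.0]]
wrist_force: [-0.2, 0.1, 0.3]
gripper_width: 0.267
```

Gripped: about 23 mm opening and no force. I'll lead the crank in short arcs and read the radial force after each one to correct R.

```bash
cat > arc.py <<'E'
import numpy as np,sys
# usage: R theta_deg a_start step n : offsets from pose at a_start (mm)
R,th,a0,st,n=map(float,sys.argv[1:6]);t=np.radians(th)
Q=np.array([[np.cos(t),-np.sin(t)],[np.sin(t),np.cos(t)]])
P=lambda a:Q@np.array([-R*np.cos(np.radians(a)),R*np.sin(np.radians(a))])
for i in range(1,int(n)+1):print(a0+i*st,(P(a0+i*st)-P(a0)).round(2))
a=np.radians(a0+st*n);print("radial dir",(Q@[-np.cos(a),np.sin(a)]).round(3),"tangent",(Q@[np.sin(a),np.cos(a)]).round(3))
E
python3 arc.py 62.5 -4.87 0 12 3;python3 arc.py 62.5 -4.87 36 12 3
```

```text
12.0 [ 2.46 12.83]
24.0 [ 7.54 24.87]
36.0 [15.01 35.59]
radial dir [-0.756  0.654] tangent [0.654 0.756]
48.0 [9.54 8.93]
60.0 [20.72 15.69]
72.0 [33.06 19.97]
radial dir [-0.227  0.974] tangent [0.974 0.227]
```

Emit:
play_rows([
  [[0.8,0.0025,0.0128,0,0],[0.8,0.0075,0.0249,0,0],[0.8,0.015,0.0356,0,0],[0.8,0.015,0.0356,0,0],[0.8,0.015,0.0356,0,0]],
])

```text
time_s: 12.03
tcp_pos: [0.4847, -0.0882, 0.1206]
ee_rot: [[-0.996, 0.084, 0.001], [0.084, 0.996, 0.001], [-0.001, 0.001, -1.0]]
wrist_force: [-0.2, 0.9, 1.0]
gripper_width: 0.267
```

```bash
python3 - <<'E'
from h import *
s=sense();print(s["tcp_pos"],s["wrist_force"],s["moment"],s["joint_velocities"].round(1))
E
```

```text
[ 0.48469475 -0.08822779  0.12055781] [-0.24925508  0.86394373  0.98952284] [ 0.42479673 -0.10412798  0.00685094] [-0.8 -0.4 -0.7  0.1 -0.4  0.1]
```

Emit:
play_rows([
  [[0.8,0.0095,0.0089,0,0],[0.8,0.0207,0.0157,0,0],[0.8,0.0331,0.02,0,0],[0.8,0.0331,0.02,0,0],[0.8,0.0331,0.02,0,0]],
])

```text
time_s: 12.45
tcp_pos: [0.5182, -0.0689, 0.1206]
ee_rot: [[-0.996, 0.086, 0.002], [0.086, 0.996, 0.001], [-0.002, 0.001, -1.0]]
wrist_force: [0.2, 1.3, 1.3]
gripper_width: 0.264
```

```bash
python3 - <<'E'
from h import *
s=sense();F=s["wrist_force"];print(s["tcp_pos"],F,"rad",F[:2]@[-.227,.974],"tan",F[:2]@[.974,.227])
E
python3 arc.py 62.5 -4.87 72 12 3
```

```text
[ 0.51824109 -0.06891591  0.12055641] [0.18639889 1.28232581 1.26004221] rad 1.2066727954400793 tan 0.47264047918104485
84.0 [12.97  1.62]
96.0 [25.98  0.51]
108.0 [38.49 -3.28]
radial dir [0.389 0.921] tangent [ 0.921 -0.389]
```

Emit:
play_rows([
  [[0.8,0.013,0.002,0,0],[0.8,0.0261,0.001,0,0],[0.8,0.0388,-0.0029,0,0],[0.8,0.0388,-0.0029,0,0],[0.8,0.0388,-0.0029,0,0]],
])

```text
time_s: 12.87
tcp_pos: [0.5559, -0.0726, 0.1206]
ee_rot: [[-0.996, 0.087, 0.002], [0.087, 0.996, 0.0], [-0.002, 0.0, -1.0]]
wrist_force: [1.4, 0.5, 0.6]
gripper_width: 0.265
```

```bash
python3 - <<'E'
from h import *
s=sense();F=s["wrist_force"];print(s["tcp_pos"],F,"rad",F[:2]@[.389,.921],"tan",F[:2]@[.921,-.389])
E
python3 arc.py 63 -4.87 108 12 3
```

```text
[ 0.55592545 -0.07264376  0.12058766] [1.42262975 0.47983739 0.56039135] rad 0.9953332115655469 tan 1.123585252519878
120.0 [11.53 -6.36]
132.0 [ 21.49 -14.98]
144.0 [ 29.44 -25.48]
radial dir [0.856 0.517] tangent [ 0.517 -0.856]
```

Emit:
play_rows([
  [[0.8,0.0117,-0.0062,0,0],[0.8,0.0218,-0.0148,0,0],[0.8,0.0299,-0.0254,0,0],[0.8,0.0299,-0.0254,0,0],[0.8,0.0299,-0.0254,0,0]],
])

```text
time_s: 13.28
tcp_pos: [0.5855, -0.0988, 0.1206]
ee_rot: [[-0.996, 0.087, 0.001], [0.087, 0.996, -0.001], [-0.001, -0.0, -1.0]]
wrist_force: [0.6, -1.4, -0.6]
gripper_width: 0.263
```

```bash
python3 - <<'E'
from h import *
s=sense();F=s["wrist_force"];print(s["tcp_pos"],F,"rad",F[:2]@[.856,.517],"tan",F[:2]@[.517,-.856])
E
python3 arc.py 63.3 -4.87 144 12 3
```

```text
[ 0.58547181 -0.09884771  0.12058122] [ 0.63246557 -1.43828232 -0.57553289] rad -0.2022014303787158 tan 1.5581543642632074
156.0 [  5.62 -11.98]
168.0 [  8.63 -24.87]
180.0 [  8.89 -38.1 ]
radial dir [ 0.996 -0.085] tangent [-0.085 -0.996]
```

Radial force is near zero, so R = 63.3 mm fits. I continue to half-way.

Emit:
play_rows([
  [[0.8,0.0056,-0.012,0,0],[0.8,0.0086,-0.0249,0,0],[0.8,0.0089,-0.0381,0,0],[0.8,0.0089,-0.0381,0,0],[0.8,0.0089,-0.0381,0,0]],
])

```text
time_s: 13.7
tcp_pos: [0.5936, -0.1377, 0.1206]
ee_rot: [[-0.996, 0.088, -0.001], [0.088, 0.996, -0.001], [0.001, -0.001, -1.0]]
wrist_force: [-1.0, -1.2, 1.6]
gripper_width: 0.265
```

```bash
python3 - <<'E'
from h import *
s=sense();F=s["wrist_force"];print(s["tcp_pos"],F,"rad",F[:2]@[.996,-.085],"tan",F[:2]@[-.085,-.996])
E
python3 arc.py 63.3 -4.87 180 12 3
```

```text
[ 0.59359905 -0.13768931  0.12057537] [-0.96226411 -1.20801061  1.55984239] rad -0.8557341505777635 tan 1.2849710126334353
192.0 [ -2.5 -13. ]
204.0 [ -7.64 -25.19]
216.0 [-15.2  -36.05]
radial dir [ 0.756 -0.654] tangent [-0.654 -0.756]
```

Emit:
play_rows([
  [[0.8,-0.0027,-0.013,0,0],[0.8,-0.0078,-0.0251,0,0],[0.8,-0.0153,-0.0359,0,0],[0.8,-0.0153,-0.0359,0,0],[0.8,-0.0153,-0.0359,0,0]],
])

```text
time_s: 14.12
tcp_pos: [0.5774, -0.1731, 0.1206]
ee_rot: [[-0.996, 0.088, -0.002], [0.088, 0.996, -0.0], [0.002, -0.001, -1.0]]
wrist_force: [-1.1, -0.3, 1.8]
gripper_width: 0.267
```

```bash
python3 - <<'E'
from h import *
s=sense();F=s["wrist_force"];print(s["tcp_pos"],F,"rad",F[:2]@[.756,-.654],"tan",F[:2]@[-.654,-.756])
E
python3 arc.py 63 -4.87 216 12 3
```

```text
[ 0.57735154 -0.17314953  0.12056287] [-1.11506175 -0.30031973  1.75205575] rad -0.6465775807181426 tan 0.9562921012558984
228.0 [-9.61 -9.  ]
240.0 [-20.89 -15.81]
252.0 [-33.33 -20.13]
radial dir [ 0.227 -0.974] tangent [-0.974 -0.227]
```

Emit:
play_rows([
  [[0.8,-0.0097,-0.0088,0,0],[0.8,-0.021,-0.0156,0,0],[0.8,-0.0334,-0.0199,0,0],[0.8,-0.0334,-0.0199,0,0],[0.8,-0.0334,-0.0199,0,0]],
])

```text
time_s: 14.53
tcp_pos: [0.544, -0.1921, 0.1206]
ee_rot: [[-0.996, 0.087, -0.002], [0.087, 0.996, 0.0], [0.002, -0.0, -1.0]]
wrist_force: [-1.7, 0.6, 2.4]
gripper_width: 0.264
```

```bash
python3 - <<'E'
from h import *
s=sense();F=s["wrist_force"];print(s["tcp_pos"],F,"rad",F[:2]@[.227,-.974],"tan",F[:2]@[-.974,-.227])
E
python3 arc.py 63 -4.87 252 12 3
```

```text
[ 0.54397828 -0.19206274  0.12055473] [-1.67886561  0.57929822  2.42192717] rad -0.9453389638075207 tan 1.5037144070199588
264.0 [-13.07  -1.63]
276.0 [-26.19  -0.52]
288.0 [-38.8    3.31]
radial dir [-0.389 -0.921] tangent [-0.921  0.389]
```

Emit:
play_rows([
  [[0.8,-0.0131,-0.0014,0,0],[0.8,-0.0261,-0.0002,0,0],[0.8,-0.0387,0.0036,0,0],[0.8,-0.0387,0.0036,0,0],[0.8,-0.0387,0.0036,0,0]],
])

```text
time_s: 14.95
tcp_pos: [0.5066, -0.188, 0.1206]
ee_rot: [[-0.996, 0.086, -0.0], [0.086, 0.996, 0.0], [0.0, 0.0, -1.0]]
wrist_force: [0.3, 0.3, 0.4]
gripper_width: 0.265
```

```bash
python3 - <<'E'
from h import *
s=sense();F=s["wrist_force"];print(s["tcp_pos"],F,"rad",F[:2]@[-.389,-.921],"tan",F[:2]@[-.921,.389])
E
python3 arc.py 63 -4.87 288 12 3
```

```text
[ 0.50658807 -0.18798261  0.12058397] [0.32224001 0.32095324 0.400968  ] rad -0.42094930150130916 tan -0.1719322362796796
300.0 [-11.53   6.36]
312.0 [-21.49  14.98]
324.0 [-29.44  25.48]
radial dir [-0.856 -0.517] tangent [-0.517  0.856]
```

Emit:
play_rows([
  [[0.8,-0.0115,0.0064,0,0],[0.8,-0.0215,0.015,0,0],[0.8,-0.0294,0.0255,0,0],[0.8,-0.0294,0.0255,0,0],[0.8,-0.0294,0.0255,0,0]],
])

```text
time_s: 15.37
tcp_pos: [0.4778, -0.1625, 0.1206]
ee_rot: [[-0.996, 0.085, -0.0], [0.085, 0.996, -0.0], [0.0, -0.0, -1.0]]
wrist_force: [-1.4, 1.6, 1.4]
gripper_width: 0.266
```

```bash
python3 - <<'E'
from h import *
s=sense();F=s["wrist_force"];print(s["tcp_pos"],F,"rad",F[:2]@[-.856,-.517],"tan",F[:2]@[-.517,.856])
E
python3 arc.py 63 -4.87 324 9 4
```

```text
[ 0.4777567  -0.16246007  0.12057548] [-1.37626949  1.6443459   1.42399123] rad 0.3279598542854652 tan 2.1190914164975974
333.0 [-4.43  8.84]
342.0 [-7.43 18.26]
351.0 [-8.91 28.03]
360.0 [-8.84 37.92]
radial dir [-0.996  0.085] tangent [0.085 0.996]
```

Emit:
play_rows([
  [[0.8,-0.0044,0.0088,0,0],[0.8,-0.0074,0.0182,0,0],[0.8,-0.0089,0.0278,0,0],[0.8,-0.0089,0.0375,0,0],[0.8,-0.0089,0.0375,0,0]],
])

```text
time_s: 15.78
tcp_pos: [0.4689, -0.1233, 0.1205]
ee_rot: [[-0.996, 0.085, 0.001], [0.085, 0.996, 0.001], [-0.001, 0.001, -1.0]]
wrist_force: [-0.5, 1.2, 0.6]
gripper_width: 0.263
```

Emit:
play_rows([
  [[0.8,0,0,0,0],[0.8,0,0,0,0],[0.8,0,0,0,0]],
])

```text
time_s: 16.03
tcp_pos: [0.4688, -0.1249, 0.1205]
ee_rot: [[-0.996, 0.086, 0.0], [0.086, 0.996, 0.0], [-0.0, 0.0, -1.0]]
wrist_force: [-1.0, 1.6, 0.9]
gripper_width: 0.263
```

```bash
python3 - <<'E'
from h import *
s=sense();F=s["wrist_force"];print(s["tcp_pos"],F,s["joint_velocities"].round(2))
E
```

```text
[ 0.4687528  -0.12492001  0.12054966] [-0.96598335  1.61609457  0.90307982] [-0.41  0.03 -0.11  0.1   0.02  0.03]
```

Back at the start pose. I let go, rise, and return to the earlier viewing pose to compare.

Emit:
play_rows([
  [[0.6,0,0,0,0],[0.4,0,0,0,0],[0.2,0,0,0,0],[0,0,0,0,0],[0,0,0,0,0]],
])

```text
time_s: 16.45
tcp_pos: [0.4685, -0.1254, 0.1205]
ee_rot: [[-0.996, 0.086, -0.0], [0.086, 0.996, -0.0], [0.0, -0.0, -1.0]]
wrist_force: [-0.3, 0.0, 0.2]
gripper_width: 0.558
```

Emit:
play_rows([
  [[0,0,0,0.015,0],[0,0,0,0.04,0],[0,0,0,0.07,0],[0,0,0,0.1,0],[0,0,0,0.1105,0]],
])

```text
time_s: 16.87
tcp_pos: [0.4706, -0.1256, 0.2356]
ee_rot: [[-0.996, 0.085, 0.008], [0.085, 0.996, -0.001], [-0.008, -0.0, -1.0]]
wrist_force: [0.5, 0.2, -0.1]
gripper_width: 0.932
```

Emit:
play_rows([
  [[0,0.007,0.005,0,0.12],[0,0.014,0.01,0,0.24],[0,0.0225,0.017,0,0.36],[0,0.0225,0.017,0,0.48],[0,0.0225,0.017,0,0.6]],
])

```text
time_s: 17.28
tcp_pos: [0.4913, -0.108, 0.2309]
ee_rot: [[-0.868, -0.497, -0.0], [-0.497, 0.868, 0.0], [0.0, 0.0, -1.0]]
wrist_force: [0.3, 0.9, -0.8]
gripper_width: 0.996
```

Emit:
play_rows([
  [[0,0,0,0,0.12],[0,0,0,0,0.24],[0,0,0,0,0.36],[0,0,0,0,0.48],[0,0,0,0,0.6]],
])

```text
time_s: 17.7
tcp_pos: [0.4909, -0.1083, 0.2309]
ee_rot: [[-0.436, -0.9, -0.0], [-0.9, 0.436, -0.0], [0.0, 0.0, -1.0]]
wrist_force: [-0.4, 1.1, -0.9]
gripper_width: 1.0
```

Emit:
play_rows([
  [[0,0,0,0,0.12],[0,0,0,0,0.24],[0,0,0,0,0.371],[0,0,0,0,0.371],[0,0,0,0,0.371]],
])

```text
time_s: 18.12
tcp_pos: [0.4909, -0.1082, 0.231]
ee_rot: [[-0.089, -0.996, -0.0], [-0.996, 0.089, 0.0], [0.0, 0.0, -1.0]]
wrist_force: [0.4, 0.2, 0.2]
gripper_width: 1.0
```

Emit:
play_rows([
  [[0,0.02,0.06,0,0],[0,0.02,0.06,0,0],[0,0.02,0.06,0,0],[0,0.02,0.06,0,0]],
])

```text
time_s: 18.45
tcp_pos: [0.5112, -0.0474, 0.2309]
ee_rot: [[-0.086, -0.996, -0.0], [-0.996, 0.086, -0.0], [0.0, 0.0, -1.0]]
wrist_force: [-0.3, 0.1, 0.1]
gripper_width: 0.998
```

```bash
python3 - <<'E'
from h import *
import pickle
c=get_calibration("wrist");im=capture("wrist");pickle.dump(c,open("c6.p","wb"))
print(sense()["tcp_pos"],sense()["wrist_force"])
cv2.imwrite("pics/w6.png",im);cv2.imwrite("pics/w6b.png",cv2.resize(im,(800,600),interpolation=cv2.INTER_CUBIC))
E
```

```text
[ 0.51084173 -0.04802785  0.23086217] [ 1.15127114 -0.33882128 -0.25944709]
```

View pics/w6b.png

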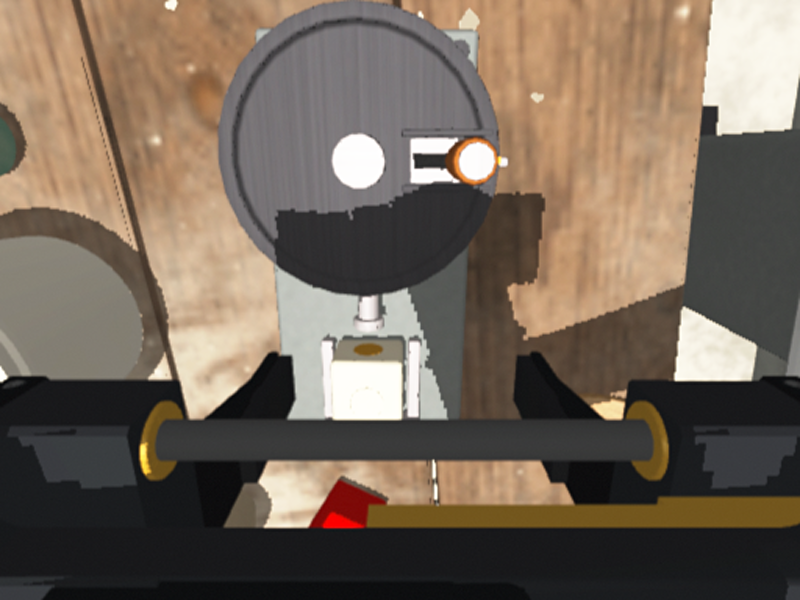

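```bash
python3 - <<'E'
from h import *
import pickle
c=pickle.load(open("c6.p","rb"))
f=lambda U:(np.array(U)+.5)/1.5625-.5
th=np.radians(-4.87);R=np.array([[np.cos(th),-np.sin(th)],[np.sin(th),np.cos(th)]])
g=lambda u,z:ray("wrist",f(u),z,c)[:2]
ax=np.array([.5307,-.1317]);p=np.array([.5388,-.0520])
h=R.T@(g((478,161),.143)-ax);print("handle",h,"angle",np.arctan2(h[1],-h[0]))
print("hub",R.T@(g((358,161),.096)-p))
for n,u,z in(("ram",(369,329),.026),("blk face bottom L",(335,339),.012),("natch",(368,349),.036),("top edge",(368,362),.06)):print(n,R.T@(g(u,z)-p))
finish_job()
E
```

```text
handle [-0.06282441  0.00035284] angle 0.0056162793086943184
hub [-0.00117297 -0.07939385]
ram [0.00055634 0.05291277]
blk face bottom L [0.0310959  0.06745734]
natch [0.00096667 0.06633354]
top edge [-0.00079975  0.06653985]
the job is handed in; nothing more can be done
```

The press job is done and handed in at about 18.5 s. The natch looked flush and the wheel was back on its mark, but the hand-in gives no verdict.

- **Block:** I laid it upright in the bed with the natch facing the ram, 3–5 mm short of the stop. The ram then pushed it home. In the last picture its face is at about y 66.5 mm in the press frame, where a seated block would be at 65 mm. That puts it at or very near the stop, with a couple of mm of camera uncertainty.
- **Crank:** I gripped the handle with the jaws along the circle and led it one full clockwise turn. The radius came out at about 63 mm by force feedback. Checked after each 36° arc, the radial force never passed about 1.2 N (0.4 mm of plate travel). Force was not read during the arcs.
- **Wheel:** It read 0.006 rad from the mark after release.
- **Natch and ram:** The natch looks flush, and the ram is visibly drawn back.
- **Contact:** The gripper was open, high up and touching nothing. I saw nothing disturbed nearby, but I did not measure the cup, jar and tile again; the arm never went near them low down.

One check disagreed: the ram edge read 53 mm in the last picture against 45.6 mm measured earlier. I put that down to my guess of the edge's height and the steep viewing angle, and did not check it further. I viewed 9 pictures.

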